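# Nest the embroidery hoops on the hook, largest first

## Robot

A 6-joint arm with a two-finger parallel gripper is mounted at the origin on the work surface. World frame = base frame: x ahead of the robot, y to its left, z up, the work surface at z = 0. Lengths are in m, angles in degrees, forces in N, time in s.
With the tool pointing down it reaches from about 0.275 to 0.75 m from the base axis. Payload 10.2 kg.
Tool frame: the origin (TCP) lies on the centre line of the jaws, within the pads' length; the fingertips stand 11 mm ahead of it and the grasp point (between the pads) lies 8 mm behind it; z points along the fingers, y is the line along which they close (so a half turn about z gives the same grasp; the last joint's range is limited). The gripper opens to 85 mm and grips with 20 to 120 N. Pads are 22 mm wide; open, the fingers measure 114 mm over their backs; the gripper's body (76 mm by 85 mm) begins 54 mm behind the grasp point. The pads swing forward as they close: fully open they stand 13 mm farther back than shut.
Start: joints at [55.955, 17.928, 85.812, -0, 76.261, -12.8], TCP at [0.19, 0.489, 0.242] pointing down, gripper open.
Joint ranges: [-168.41, 168.41], [-55.51, 124.54], [10.69, 146.95], [-70.63, 250.63], [1, 178], [-165.06, 165.06]. Speed limits (degrees/s): [136.94, 136.94, 172.46, 180, 180, 180].

## Interface

Orientations are given as [roll, pitch, yaw] about the fixed x, y, z axes, in that order (R = Rz(yaw) Ry(pitch) Rx(roll)).
In Python, from rig import ctrl gives the robot as it stands.
- The arm moves only by the tool send_rows, never from a script. Its argument "rows" is text: rows parted by semicolons, each of 5 numbers parted by spaces: the shift along the tool's x, y, z in m, then the turn about the tool's z in rad, then the opening in per cent of the stroke, from 0 (shut) to 100 (fully open). In form: dx dy dz spin jaw; .... A call has exactly 8 rows; each row shifts and turns the commanded pose from where the row before left it, along the tool's axes as they then stand; what a row does not reach is not made up. A row lasts 1/12 s, in which the tool goes at most 41.7 mm and 7.16 degrees, less where a joint would pass 70% of its speed; a pose out of reach is approached as far as the arm can. A call with a gripper value outside its range is refused whole. The fingers move at their own pace and stop on an object; "force" is the grip in N (left out, the last holds). Time passes only in rows, so rows that do not move let the fingers close, or fill a call up. It gives the time, the measured TCP pose, the force, the opening and the grip force at its end, in the units of the state.
- ctrl.state(): the state, without advancing time (a new reading comes with each control period).
- ctrl.snapshot(name): name is "side" or "top" or "wrist"; returns a dict with "img" (384x512x3 uint8, red, green, blue), "fx", "fy", "cx", "cy" (pixels), "world_from_camera" (4x4, takes a point from camera to world coordinates). Camera axes: x right, y down, z forward; pixel columns grow to the right and rows downward; lengths in m; the calibration is good to about 2 mm. The wrist camera is an equidistant fisheye: a pixel r from the principal point sees the ray r / f radians off the axis. A picture is of the moment at which its call begins. There is no depth.
- ctrl.hand_in(): hands the job in; it is judged then, once.
The state is a dict: "clock": time; "joint_pos": joint angles; "joint_velocities": joint speeds; "joint_torque": joint torques, N m; "ee_pos": TCP position; "eef_rot": TCP orientation; "contact_force": force on the tool from outside, world axes, zero at the start; "torque": the same for the moment, N m; "grip_width": opening from 0.0 (shut) to 1.0 (fully open); "grip_force": force on a finger pad.
Only numpy, scipy, OpenCV 4.12 (cv2) and the standard library are available. Lean on these libraries where they do the work, as an engineer would, in place of code of your own. Each camera call takes 0.05 s, during which the arm holds its last target. There are 200 camera calls.

## Task

The embroidery hoops with blue tabs are stored on the yellow strap hook, largest first, and the large one already hangs there next to the post. Hang the medium blue-tabbed hoop from the rack on the hook in front of it and let it go, then hang the small blue-tabbed one in front of that, so that all three hang by the tops of their bracket windows on the flat of the strap, freely and upright, behind its turned-up tip. The hoop with the red tab is not wanted.

Things in the scene. Friction and masses are not known exactly. Their poses are not given: they have to be found in the camera images.
- hook: Fixed stand: grey post, at its top a level yellow strap 24 wide, 6 thick, 180 long (mm) along -x, ending in a tip turned up 14 (6 thick, at 174-180). Origin: where strap's top face meets post, on the midline, 240 above the table; only the tip is higher. y across, z up. A hoop goes over the tip, thickness along the strap, and is lowered until its origin is level with this one.
- hoop_large: White rectangular hoop 170 wide, 130 high, 10 thick (mm), about 220 g; on top a bracket with a window 60 wide, 50 high, and over it a blue grip tab 76 wide, 40 high. Origin: middle of the tab's lower edge (=window top), 180 above the foot. z up, x across thickness. Hangs on the hook, about 35 out from the post.
- hoop_medium: White rectangular hoop 130 wide, 110 high, 10 thick (mm), about 180 g; on top a bracket with a window 60 wide, 50 high, and over it a blue grip tab 76 wide, 40 high. Origin: middle of the tab's lower edge (=window top), 160 above the foot. z up, x across thickness. Starts in any slot of a rack (walls to 53 over table, slots 70 apart, neighbours to 210): lift, then leave along y, hook side.
- hoop_small: White rectangular hoop 90 wide, 90 high, 10 thick (mm), about 140 g; on top a bracket with a window 60 wide, 50 high, and over it a blue grip tab 76 wide, 40 high. Origin: middle of the tab's lower edge (=window top), 140 above the foot. z up, x across thickness. Starts in any slot of a rack (walls to 53 over table, slots 70 apart, neighbours to 210): lift, then leave along y, hook side.

How it is judged:
By the outcome, as a careful person would: the job done as asked, in the order asked, and still so for the second after the job is handed in, with the robot touching nothing.
It also fails if it takes over 67 s, if anything falls off the work surface, if the arm or the gripper's body presses on something with over 40 N, if the wrist force passes 120 N, or if a joint passes its speed limit or range.

## Working session

There is one attempt and no reset: what is moved stays moved. The work goes in short steps, Python scripts to look and compute and a tool call to move; the robot and the scene stay as the last step left them, time stands still between calls to the robot, and variables do not carry over. Pictures are saved under pics/ and viewed, at most 10 in all, crops included, and the job is handed in when it is done.

Besides the shell and the picture viewer there is one more tool, called after ">>>" as a command line: name --argument value ..., lists and objects as JSON in quotes. send_rows: Moves the arm, as the interface text tells. Its arguments: {"type":"object","properties":{"rows":{"type":"string"},"force":{"type":"number"}},"required":["rows"]}

```bash
mkdir -p pics; ls; python3 - <<'E'
from rig import ctrl
import cv2,numpy as np
print(ctrl.state())
for n in("side","top"):
    s=ctrl.snapshot(n);cv2.imwrite(f"pics/{n}0.png",s["img"][...,::-1]);np.savez(f"{n}0.npz",**s)
    print(n,s["fx"],s["fy"],s["cx"],s["cy"],np.round(s["world_from_camera"],4).tolist())
E
```

```text
pics
{'clock': 0.0, 'joint_pos': array([ 5.59540863e+01,  1.79588492e+01,  8.58573061e+01,  1.52829621e-03,
        7.62621746e+01, -1.28022781e+01]), 'joint_velocities': array([0.01018566, 0.11270312, 0.08700591, 0.02244743, 0.02317066,
       0.0808902 ]), 'joint_torque': array([-7.91592229e-04, -4.12258708e+01, -2.59747231e+01, -3.15455245e-04,
        4.00061865e-03,  5.62758757e-06]), 'ee_pos': array([0.19009715, 0.48908693, 0.24171873]), 'eef_rot': array([-1.79923946e+02, -1.88040692e-02,  1.58755988e+02]), 'contact_force': array([-0.00629192,  0.18937165, -0.26876685]), 'torque': array([ 0.0918383 ,  0.01800848, -0.04543354]), 'grip_force': 0.0, 'grip_width': 0.9971928261819412}
side 486.34022247653405 486.34022247653405 260.36882048182474 191.78705682439892 [[-0.9985, -0.0056, 0.0547, 0.4676], [-0.0498, 0.5131, -0.8569, 1.0674], [-0.0233, -0.8583, -0.5126, 0.8367], [0.0, 0.0, 0.0, 1.0]]
top 446.3656902779966 446.3656902779966 256.0544549309607 189.13594559131718 [[-0.0018, -0.9869, 0.1611, 0.3874], [-1.0, 0.0023, 0.0031, 0.0551], [-0.0034, -0.1611, -0.9869, 1.1692], [0.0, 0.0, 0.0, 1.0]]
```

View pics/side0.png

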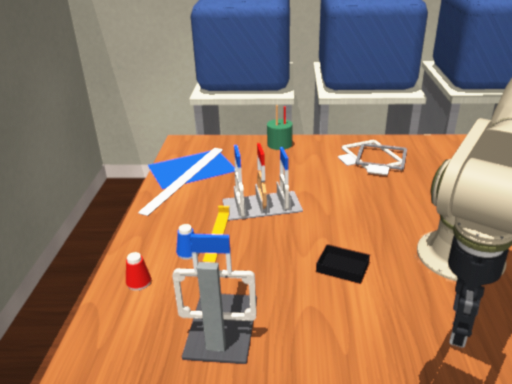

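View pics/top0.png

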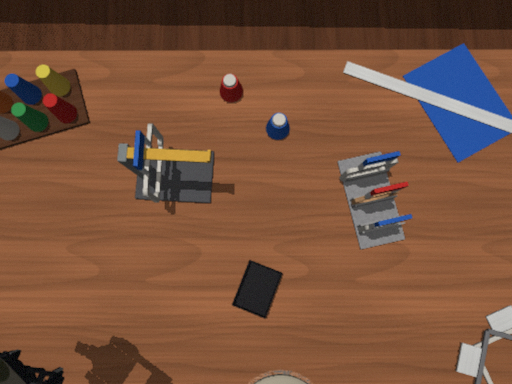

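The side view shows the rack at (262,190) with blue, red and blue tabs. The post is near the camera at (210,300), with the strap running away to (222,208). The top view shows tabs at about (381,159) blue, (390,188) red and (395,222) blue, with the strap from (130,153) to (210,156). Next I'll zoom in on the rack and hook.

```bash
cat > h.py <<'E'
import numpy as np,cv2
def ld(n): return dict(np.load(n))
def ray(s,uv):
    uv=np.atleast_2d(np.asarray(uv,float));T=s["world_from_camera"]
    d=np.c_[(uv[:,0]-s["cx"])/s["fx"],(uv[:,1]-s["cy"])/s["fy"],np.ones(len(uv))]@T[:3,:3].T
    return T[:3,3],d/np.linalg.norm(d,axis=1)[:,None]
def onz(s,uv,z):
    o,d=ray(s,uv);return o+d*((z-o[2])/d[:,2])[:,None]
def proj(s,P):
    T=np.linalg.inv(s["world_from_camera"]);p=np.atleast_2d(P)@T[:3,:3].T+T[:3,3]
    return np.c_[p[:,0]/p[:,2]*s["fx"]+s["cx"],p[:,1]/p[:,2]*s["fy"]+s["cy"]]
def tri(a,ua,b,ub):
    oa,da=ray(a,ua);ob,db=ray(b,ub);out=[]
    for x,y in zip(da,db):
        t=np.linalg.lstsq(np.c_[x,-y],ob-oa,rcond=None)[0];p,q=oa+x*t[0],ob+y*t[1];out.append(np.r_[(p+q)/2,np.linalg.norm(p-q)])
    return np.array(out)
def mask(s,c):
    h=cv2.cvtColor(s["img"],cv2.COLOR_RGB2HSV);H,S,V=cv2.split(h)
    r={"blue":(H>100)&(H<130),"yellow":(H>18)&(H<32),"red":(H<6)|(H>174)}[c]&(S>150)&(V>60)
    return r.astype(np.uint8)
def blobs(s,c,amin=25):
    out=[]
    for k in cv2.findContours(mask(s,c),cv2.RETR_EXTERNAL,cv2.CHAIN_APPROX_NONE)[0]:
        if cv2.contourArea(k)>=amin: out.append((cv2.contourArea(k),np.round(cv2.boxPoints(cv2.minAreaRect(k)),1)))
    return out
E
python3 - <<'E'
from h import *
a,b=ld("side0.npz"),ld("top0.npz")
for n,s in(("side",a),("top",b)):
    for c in("blue","yellow","red"):
        for A,k in blobs(s,c): print(n,c,A,k.tolist())
u=lambda i,f:cv2.resize(i,None,fx=f,fy=f,interpolation=cv2.INTER_CUBIC)
A=u(a["img"][135:225,210:310],4);B=u(b["img"][140:255,325:425],4);A=cv2.copyMakeBorder(A,0,100,0,0,0)
cv2.imwrite("pics/z.png",np.hstack([A,B])[...,::-1])
E
```

```text
side blue 879.5 [[177.0, 256.0], [177.0, 231.0], [228.0, 231.0], [228.0, 256.0]]
side blue 469.5 [[183.5, 162.89999389648438], [229.10000610351562, 151.5], [233.8000030517578, 170.3000030517578], [188.1999969482422, 181.6999969482422]]
side blue 754.5 [[148.5, 164.8000030517578], [204.89999389648438, 152.5], [210.3000030517578, 177.1999969482422], [153.89999389648438, 189.39999389648438]]
side blue 67.5 [[279.79998779296875, 147.0], [285.0, 146.5], [287.20001220703125, 167.89999389648438], [281.8999938964844, 168.39999389648438]]
side blue 43.0 [[233.89999389648438, 146.1999969482422], [237.39999389648438, 145.60000610351562], [240.8000030517578, 165.6999969482422], [237.1999969482422, 166.3000030517578]]
side yellow 85.5 [[203.0, 261.0], [203.0, 253.0], [216.0, 253.0], [216.0, 261.0]]
side yellow 282.0 [[211.5, 232.10000610351562], [218.5, 204.10000610351562], [230.1999969482422, 207.10000610351562], [223.1999969482422, 235.10000610351562]]
side red 493.0 [[120.30000305175781, 261.5], [143.89999389648438, 255.1999969482422], [151.60000610351562, 283.8999938964844], [127.900001525878
[... 1339 characters left out ...]
000030517578]]
top yellow 52.0 [[126.19999694824219, 157.8000030517578], [127.5, 146.60000610351562], [133.1999969482422, 147.1999969482422], [132.0, 158.39999389648438]]
top yellow 594.0 [[30.0, 76.0], [41.599998474121094, 60.5], [73.19999694824219, 84.0999984741211], [61.5, 99.5999984741211]]
top red 153.5 [[369.8999938964844, 189.10000610351562], [407.29998779296875, 180.8000030517578], [408.5, 186.3000030517578], [371.1000061035156, 194.60000610351562]]
top red 574.0 [[39.5, 100.5], [53.5, 86.5], [80.0, 113.0], [66.0, 127.0]]
top red 292.0 [[216.8000030517578, 80.19999694824219], [238.60000610351562, 75.19999694824219], [244.0, 98.69999694824219], [222.1999969482422, 103.69999694824219]]
```

View pics/z.png

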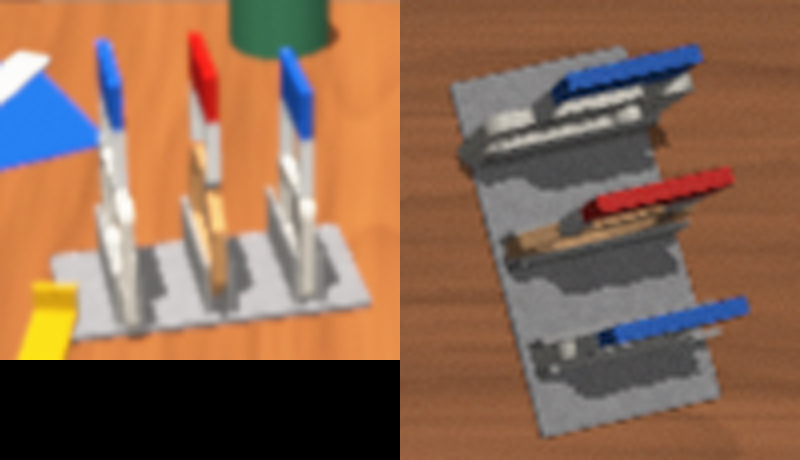

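The zoom shows that the hoop at the top of the top view (left in the side view) is wider, so it is the medium one. The blue-tabbed hoop at the other end of the rack looks like the small one. Next I'll locate them.

```bash
python3 - <<'E'
from h import *
np.set_printoptions(precision=4,suppress=True)
a,b=ld("side0.npz"),ld("top0.npz")
print("far top corners med/small/red",tri(a,[(235.5,145.5),(281.8,147.5),(258.8,143.5)],b,[(399.3,153.8),(410.9,216.3),(408,183.3)]))
print("near top corners m,s side",tri(a,[(239.2,153.8),(286.5,155.5)],b,[(364.5,162),(377.5,223.2)]))
c=np.array([(450,85),(545,435),(717,395),(625,47)])/4+[325-100,140]
P=onz(b,c,0.005);print("rack",P,np.degrees(np.arctan2(*(P[1]-P[0])[[1,0]])),np.degrees(np.arctan2(*(P[2]-P[1])[[1,0]])),np.degrees(np.arctan2(*(P[3]-P[0])[[1,0]])))
# hook strap midline from top mask columns
m=mask(b,"yellow")
for x in range(144,212,6):
    r=np.nonzero(m[140:170,x])[0]
    if len(r): print(x,r.min()+140,r.max()+140,end=" | ")
print("\nstrap edges",onz(b,[(150,147.3),(200,149.1),(150,159.5),(200,161.5)],.24), "tip",onz(b,[(210.3,150),(210,162)],.254))
print("large tab top",onz(b,[(136.8,131),(136.3,168)],.28))
# small/medium extents of hoops: brightness check
for n,uv in(("bottle blue",(279,120)),("red",(230,80))): print(n,onz(b,[uv],.08))
E
```

```text
far top corners med/small/red [[ 0.6234 -0.2592  0.2054  0.0006]
 [ 0.4852 -0.2829  0.1877  0.0018]
 [ 0.5554 -0.2746  0.2052  0.0028]]
near top corners m,s side [[ 0.6035 -0.1786  0.2174  0.0028]
 [ 0.4699 -0.2057  0.1989  0.0004]]
rack [[ 0.6522 -0.1587  0.005 ]
 [ 0.4206 -0.2128  0.005 ]
 [ 0.4461 -0.3253  0.005 ]
 [ 0.6779 -0.2766  0.005 ]] -166.84863322481803 -77.22301736484334 -77.68605353063833
144 149 158 | 150 148 159 | 156 149 159 | 162 149 159 | 168 149 160 | 174 149 160 | 180 150 160 | 186 150 160 | 192 150 161 | 198 151 161 | 204 151 161 | 210 150 157 | 
strap edges [[0.6304 0.2852 0.24  ]
 [0.6262 0.1779 0.24  ]
 [0.6036 0.2842 0.24  ]
 [0.599  0.1774 0.24  ]] tip [[0.6205 0.1543 0.254 ]
 [0.5947 0.1545 0.254 ]]
large tab top [[0.6546 0.3038 0.28  ]
 [0.5767 0.3016 0.28  ]]
bottle blue [[ 0.7426 -0.      0.08  ]]
red [[0.8501 0.1251 0.08  ]]
```

>>> send_rows --rows "0 0 -0.01 0.122 50;0 0 -0.01 0.122 50;0 0 -0.01 0.122 50;0 0 -0.01 0.122 50;0 0 -0.01 0.122 50;0 0 -0.01 0.122 50;0 0 -0.01 0.122 50;0 0 -0.01 0.122 50"

```text
clock: 0.77
ee_pos: [0.1902, 0.4892, 0.3224]
eef_rot: [-180.0, 0.0, 102.5]
contact_force: [-0.9, -0.4, -0.2]
grip_width: 0.505
grip_force: 0.0
```

>>> send_rows --rows "-0.033 0.0108 0 0 50;-0.033 0.0108 0 0 50;-0.033 0.0108 0 0 50;-0.033 0.0108 0 0 50;-0.033 0.0108 0 0 50;-0.033 0.0108 0 0 50;-0.033 0.0108 0 0 50;-0.033 0.0108 0 0 50"

```text
clock: 1.43
ee_pos: [0.3335, 0.2495, 0.3222]
eef_rot: [-180.0, 0.0, 102.8]
contact_force: [0.9, 0.4, 0.3]
grip_width: 0.498
grip_force: 0.0
```

>>> send_rows --rows "-0.033 0.0108 0 0 50;-0.033 0.0108 0 0 50;-0.033 0.0108 0 0 50;-0.033 0.0108 0 0 50;-0.033 0.0108 0 0 50;-0.033 0.0108 0 0 50;-0.033 0.0108 0 0 50;-0.033 0.0108 0 0 50"

```text
clock: 2.1
ee_pos: [0.4765, 0.0112, 0.3221]
eef_rot: [-180.0, -0.0, 102.8]
contact_force: [0.7, 1.8, -0.1]
grip_width: 0.499
grip_force: 0.0
```

>>> send_rows --rows "-0.033 0.0108 0 0 50;-0.033 0.0108 0 0 50;-0.033 0.0108 0 0 50;-0.033 0.0108 0 0 50;-0.033 0.0108 0 0 50;-0.033 0.0108 0 0 50;-0.033 0.0108 0 0 50;0 0 0 0 50"

```text
clock: 2.77
ee_pos: [0.6022, -0.2004, 0.3192]
eef_rot: [-179.8, -0.1, 102.6]
contact_force: [-0.6, 1.3, -0.8]
grip_width: 0.502
grip_force: 0.0
```

```bash
cat >> h.py <<'E'
def wray(s,uv):
    uv=np.atleast_2d(np.asarray(uv,float));T=s["world_from_camera"];p=uv-[s["cx"],s["cy"]]
    r=np.hypot(*p.T);t=r/s["fx"];d=np.c_[p/np.maximum(r,1e-9)[:,None]*np.sin(t)[:,None],np.cos(t)]@T[:3,:3].T
    return T[:3,3],d
def wonz(s,uv,z):
    o,d=wray(s,uv);return o+d*((z-o[2])/d[:,2])[:,None]
E
python3 - <<'E'
from rig import ctrl
from h import *
np.set_printoptions(precision=4,suppress=True)
s=ctrl.snapshot("wrist");np.savez("w1.npz",**s);cv2.imwrite("pics/w1.png",s["img"][...,::-1])
print(s["fx"],s["world_from_camera"])
for A,k in blobs(s,"blue"): print(A,k.tolist(),[wonz(s,k,z).tolist() for z in(.206,.186)])
E
```

```text
297.3186396354542 [[ 0.976   0.2075  0.0666  0.5844]
 [ 0.2179 -0.9253 -0.3103 -0.1211]
 [-0.0027  0.3173 -0.9483  0.4512]
 [ 0.      0.      0.      1.    ]]
155.5 [[338.3999938964844, 329.3999938964844], [354.6000061035156, 325.3999938964844], [358.20001220703125, 339.8999938964844], [342.0, 344.0]] [[[0.7307854618117405, -0.346032730464365, 0.20599999999999996], [0.7485995357475153, -0.33755762153110946, 0.206], [0.7643062901792553, -0.36166713595183997, 0.206], [0.7456188851977634, -0.37064764127730343, 0.20600000000000002]], [[0.7427292336761651, -0.36437817240789444, 0.186], [0.7619965089613882, -0.35521169777227735, 0.186], [0.778984557993002, -0.38128797055592173, 0.186], [0.7587727087864159, -0.39100106981271965, 0.186]]]
1808.5 [[250.5, 297.79998779296875], [300.6000061035156, 285.8999938964844], [310.6000061035156, 328.1000061035156], [260.5, 340.0]] [[[0.6202235380691336, -0.3166499947978878, 0.206], [0.666925680637586, -0.29082922006180345, 0.206], [0.6966618068645909, -0.3481697953380526, 0.206], [0.6450505851049602, -0.3782933501665517, 0.20599999999999996]], [[0.62314
[... 2659 characters left out ...]
189909453418869, 0.186], [0.618844235152836, -0.21008740237974843, 0.186], [0.6105197105766798, -0.21194990676497288, 0.186]]]
78.5 [[376.29998779296875, 31.5], [394.79998779296875, 23.100000381469727], [407.8999938964844, 52.0], [389.3999938964844, 60.29999923706055]] [[[0.6689369348998386, -0.039884162585004726, 0.206], [0.6842583025117837, -0.025592980749245695, 0.206], [0.7022212110232922, -0.04703157410355471, 0.206], [0.6863579358243366, -0.060928852424157715, 0.20599999999999996]], [[0.6758353497564383, -0.03325522115177448, 0.186], [0.6924065736432223, -0.01779822150231307, 0.186], [0.711834824837323, -0.040985690094542365, 0.186], [0.6946774866963977, -0.056016653145655154, 0.186]]]
```

View pics/w1.png

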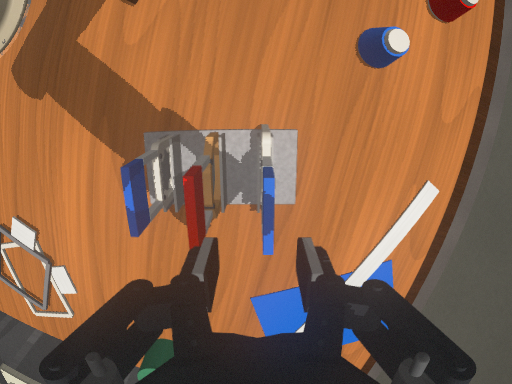

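The wrist view shows the medium tab's top face at columns 263–273, rows about 170–254. That puts its centre near (0.616, -0.223), which agrees with the top camera. I'll descend and grip.

>>> send_rows --rows "-0.0064 0.0022 0.004 0 50;-0.0064 0.0022 0.008 0 50;-0.0064 0.0022 0.008 0 50;-0.0063 0.0022 0.008 0 50;0 0 0.01 0 50;0 0 0.01 0 50;0 0 0.01 0 50;0 0 0.01 0 50"

```text
clock: 3.48
ee_pos: [0.6151, -0.2181, 0.2532]
eef_rot: [-180.0, -0.0, 102.9]
contact_force: [-0.6, 0.2, 0.2]
grip_width: 0.499
grip_force: 0.0
```

>>> send_rows --rows "0 0 0.01 0 50;0 0 0.01 0 50;0 0 0.01 0 50;0 0 0.01 0 50;0 0 0.01 0 50;0 0 0.01 0 50;0 0 0.006 0 50;0 0 0 0 50"

```text
clock: 4.15
ee_pos: [0.6148, -0.2182, 0.1865]
eef_rot: [-179.9, -0.1, 102.8]
contact_force: [-0.1, 0.4, -0.7]
grip_width: 0.499
grip_force: 0.0
```

>>> send_rows --rows "-0.0055 0 0.0035 0 50;0 0 0 0 50;0 0 0 0 0;0 0 0 0 0;0 0 0 0 0;0 0 0 0 0;0 0 0 0 0;0 0 0 0 0" --force 60

```text
clock: 4.82
ee_pos: [0.6167, -0.2239, 0.1853]
eef_rot: [180.0, 0.0, 102.8]
contact_force: [-0.1, 0.4, 2.7]
grip_width: 0.106
grip_force: 59.0
```

>>> send_rows --rows "0 0 -0.005 0 0;0 0 -0.01 0 0;0 0 -0.015 0 0;0 0 -0.015 0 0;0 0 -0.015 0 0;0 0 -0.015 0 0;0 0 -0.015 0 0;0 0 -0.015 0 0"

```text
clock: 5.48
ee_pos: [0.6163, -0.2236, 0.2911]
eef_rot: [-180.0, -0.0, 102.8]
contact_force: [-0.6, -0.2, -2.5]
grip_width: 0.107
grip_force: 58.4
```

>>> send_rows --rows "0.01 0 0 0 0;0.02 0 0 0 0;0.03 0 0 0 0;0.03 0 0 0 0;0.03 0 0 0 0;0.03 0 0 0 0;0.03 0 0 0 0;0.02 0 0 0 0"

```text
clock: 6.15
ee_pos: [0.5707, -0.0256, 0.2894]
eef_rot: [-180.0, -0.1, 102.9]
contact_force: [0.1, 0.2, -2.1]
grip_width: 0.109
grip_force: 58.5
```

>>> send_rows --rows "0 0 0 -0.04 0;0 0 0 -0.08 0;0 0 0 -0.09 0;0 0 0 -0.09 0;0 0 0 -0.09 0;0 0 0 -0.09 0;0 0 0 -0.09 0;0 0 0 -0.09 0"

```text
clock: 6.82
ee_pos: [0.5714, -0.028, 0.2892]
eef_rot: [-180.0, -0.1, 140.9]
contact_force: [0.0, 0.8, -2.4]
grip_width: 0.109
grip_force: 58.5
```

>>> send_rows --rows "0 0 0 -0.09 0;0 0 0 -0.09 0;0 0 0 -0.09 0;0 0 0 -0.09 0;0 0 0 -0.09 0;0 0 0 -0.09 0;0 0 0 -0.07 0;0 0 0 -0.04 0"

```text
clock: 7.48
ee_pos: [0.5714, -0.028, 0.2892]
eef_rot: [180.0, -0.1, 178.1]
contact_force: [0.1, 0.7, -2.2]
grip_width: 0.109
grip_force: 58.5
```

>>> send_rows --rows "-0.005 0.012 0 0 0;-0.005 0.017 0 0 0;-0.005 0.02 0 0 0;-0.005 0.02 0 0 0;-0.005 0.02 0 0 0;-0.005 0.02 0 0 0;-0.005 0.018 0 0 0;0 0.001 0 0 0"

```text
clock: 8.15
ee_pos: [0.6116, 0.1018, 0.289]
eef_rot: [179.9, -0.1, 178.0]
contact_force: [-0.6, 1.0, -2.6]
grip_width: 0.106
grip_force: 58.7
```

```bash
python3 - <<'E'
from rig import ctrl
from h import *
u=lambda i,f:cv2.resize(i,None,fx=f,fy=f,interpolation=cv2.INTER_CUBIC)
a,b,w=[ctrl.snapshot(n) for n in("side","top","wrist")]
for n,s in(("side1",a),("top1",b),("w2",w)): np.savez(n+".npz",**s)
A=u(a["img"][120:340,150:280],2.6);B=u(b["img"][110:220,110:260],2.4);W=u(w["img"],.7)
c=np.zeros((600,800,3),np.uint8)
c[:A.shape[0],:A.shape[1]]=A;c[:B.shape[0],345:345+B.shape[1]]=B;c[275:275+W.shape[0],345:345+W.shape[1]]=W
cv2.imwrite("pics/m1.png",c[...,::-1]);print(ctrl.state()["ee_pos"])
E
```

```text
[0.61140112 0.09820765 0.28939555]
```

View pics/m1.png

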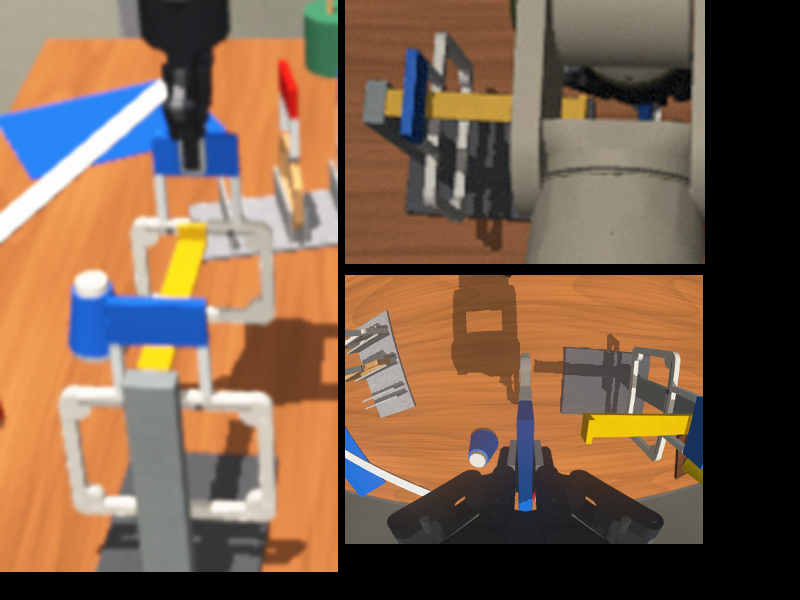

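The composite shows the medium hoop held upright in front of the tip, with the large hoop behind and the strap tip at crop (190,228). Next I'll work out the window height and the lateral offset.

```bash
python3 - <<'E'
from h import *
np.set_printoptions(precision=4,suppress=True)
a,w=ld("side1.npz"),ld("w2.npz")
def ony(s,uv,y,R=ray):
    o,d=R(s,uv);return o+d*((y-o[1])/d[:,1])[:,None]
for A,k in blobs(a,"blue"):print(A,k.tolist())
m=mask(a,"yellow");
for r in range(203,240,3):
    c=np.nonzero(m[r,190:260])[0]; 
    if len(c):print(r,c.min()+190,c.max()+190,end=" | ")
print()
mb=mask(a,"blue")
for c in(212,216,234,238):
    r=np.nonzero(mb[:230,c])[0];r=r[r>165];print("col",c,r.min(),r.max(),"bot z",ony(a,[(c,r.max()+.5)],.103))
for r in(176,180,184):
    c=np.nonzero(mb[r,200:250])[0]+200;print("row",r,ony(a,[(c.min()-.5,r),(c.max()+.5,r)],.103)[:,0])
print("strap x at rows (z=.24)",[(r,onz(a,[(l,r),(h,r)],.24)) for r,l,h in((220,*[np.nonzero(m[220,190:260])[0][i]+190 for i in(0,-1)]),)])
my=mask(w,"yellow");k=max(cv2.findContours(my,cv2.RETR_EXTERNAL,cv2.CHAIN_APPROX_NONE)[0],key=lambda k:-abs(k[:,0,0].min()-342))
print(cv2.approxPolyDP(k,2,True)[:,0].tolist())
E
```

```text
876.5 [[177.0, 256.0], [177.0, 231.0], [228.0, 231.0], [228.0, 256.0]]
184.5 [[228.0, 165.0], [240.0, 165.0], [240.0, 186.0], [228.0, 186.0]]
300.5 [[187.89999389648438, 180.89999389648438], [211.39999389648438, 160.3000030517578], [227.0, 178.10000610351562], [203.5, 198.6999969482422]]
751.5 [[148.6999969482422, 164.6999969482422], [204.89999389648438, 152.60000610351562], [210.1999969482422, 177.1999969482422], [154.0, 189.39999389648438]]
67.5 [[279.79998779296875, 147.0], [285.0, 146.5], [287.20001220703125, 167.89999389648438], [281.8999938964844, 168.39999389648438]]
206 222 227 | 209 219 228 | 212 218 228 | 215 217 228 | 218 216 227 | 221 215 226 | 224 214 225 | 227 213 225 | 230 212 224 | 233 215 222 | 
col 212 166 186 bot z [[0.6409 0.103  0.2733]]
col 216 173 186 bot z [[0.6315 0.103  0.2733]]
col 234 168 186 bot z [[0.5897 0.103  0.2736]]
col 238 172 186 bot z [[0.5805 0.103  0.2736]]
row 176 [0.6676 0.5735]
row 180 [0.6453 0.5739]
row 184 [0.6462 0.5744]
strap x at rows (z=.24) [(220, array([[0.6247, 0.1914, 0.24  ],
       [0.5983, 0.191 , 0.24  ]]))]
[[337, 228], [344, 241], [351, 241], [354, 231], [487, 227], [496, 199], [341, 197]]
```

>>> send_rows --rows "0.001 0.01 0.004 0 0;0 0.018 0 0 0;0 0.022 0 0 0;0 0.022 0 0 0;0 0.022 0 0 0;0 0.022 0 0 0;0 0.022 0 0 0;0 0.013 0 0 0"

```text
clock: 8.97
ee_pos: [0.6158, 0.2508, 0.2854]
eef_rot: [180.0, -0.0, 177.9]
contact_force: [-0.1, -0.0, -1.9]
grip_width: 0.108
grip_force: 58.7
```

>>> send_rows --rows "0 0 0 0 0;0 0 0.005 0 0;0 0 0.005 0 0;0 0 0.005 0 0;0 0 0.004 0 0;0 0 0.003 0 0;0 0 0 0 0;0 0 0 0 0"

```text
clock: 9.63
ee_pos: [0.6163, 0.2485, 0.2638]
eef_rot: [-180.0, -0.0, 177.9]
contact_force: [0.5, 0.9, -1.3]
grip_width: 0.109
grip_force: 58.8
```

```bash
python3 - <<'E'
from rig import ctrl
from h import *
np.set_printoptions(precision=4,suppress=True)
st=ctrl.state();print(st["ee_pos"],st["contact_force"],st["grip_width"])
a=ctrl.snapshot("side");np.savez("side2.npz",**a)
u=lambda i,f:cv2.resize(i,None,fx=f,fy=f,interpolation=cv2.INTER_CUBIC)
w=ctrl.snapshot("wrist")
A=u(a["img"][170:330,150:280],3);W=u(w["img"],.8)
c=np.zeros((600,800,3),np.uint8);c[:A.shape[0],:A.shape[1]]=A;c[:W.shape[0],390:390+W.shape[1]]=W
cv2.imwrite("pics/m2.png",c[...,::-1])
E
```

```text
[0.6163 0.2485 0.2638] [ 0.4817  0.9139 -1.3089] 0.10905005889719216
```

View pics/m2.png

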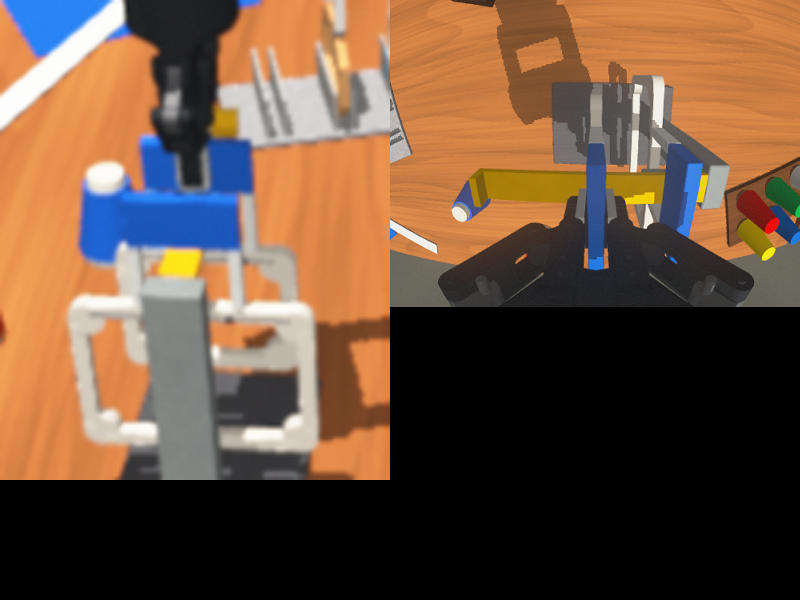

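The medium hoop is on the strap between the tip and the large hoop, just above the flat of the strap. I'll lower it to contact.

>>> send_rows --rows "0 0 0.001 0 0;0 0 0.001 0 0;0 0 0.001 0 0;0 0 0.001 0 0;0 0 0 0 0;0 0 0 0 0;0 0 0 0 0;0 0 0 0 0"

```text
clock: 10.4
ee_pos: [0.6163, 0.2488, 0.2598]
eef_rot: [-180.0, 0.0, 177.9]
contact_force: [0.4, -0.0, -1.5]
grip_width: 0.108
grip_force: 58.8
```

>>> send_rows --rows "0 0 0.001 0 0;0 0 0.001 0 0;0 0 0 0 0;0 0 0 0 0;0 0 0 0 0;0 0 0 0 0;0 0 0 0 0;0 0 0 0 0"

```text
clock: 11.07
ee_pos: [0.6163, 0.2488, 0.2578]
eef_rot: [-180.0, -0.0, 177.9]
contact_force: [0.9, -0.0, -2.7]
grip_width: 0.109
grip_force: 58.8
```

>>> send_rows --rows "0 0 0.001 0 0;0 0 0 0 0;0 0 0 0 0;0 0 0 0 0;0 0 0 0 0;0 0 0 0 0;0 0 0 0 0;0 0 0 0 0"

```text
clock: 11.73
ee_pos: [0.6164, 0.2488, 0.2573]
eef_rot: [180.0, 0.0, 177.9]
contact_force: [-1.1, 0.0, 5.1]
grip_width: 0.109
grip_force: 59.6
```

>>> send_rows --rows "0 0 0.001 0 0;0 0 0 0 0;0 0 0 0 0;0 0 0 0 0;0 0 0 0 0;0 0 0 0 0;0 0 0 0 0;0 0 0 0 0"

```text
clock: 12.4
ee_pos: [0.6164, 0.2488, 0.2573]
eef_rot: [180.0, 0.1, 177.9]
contact_force: [-2.0, -0.4, 10.0]
grip_width: 0.109
grip_force: 60.7
```

>>> send_rows --rows "0 0 -0.001 0 0;0 0 0 0 0;0 0 0 0 14;0 0 0 0 18;0 0 0 0 22;0 0 0 0 26;0 0 0 0 30;0 0 0 0 34"

```text
clock: 13.07
ee_pos: [0.6163, 0.2488, 0.2566]
eef_rot: [-180.0, -0.0, 177.9]
contact_force: [0.5, -0.6, -0.3]
grip_width: 0.343
grip_force: 0.0
```

>>> send_rows --rows "0 0 0 0 34;0 0 -0.004 0 34;0 0 -0.008 0 34;0 0 -0.01 0 34;0 0 -0.015 0 34;0 0 -0.015 0 34;0 0 -0.015 0 34;0 0 -0.015 0 34"

```text
clock: 13.73
ee_pos: [0.6162, 0.2487, 0.3409]
eef_rot: [180.0, 0.1, 177.9]
contact_force: [-0.1, -0.2, -0.9]
grip_width: 0.341
grip_force: 0.0
```

```bash
python3 - <<'E'
from rig import ctrl
from h import *
st=ctrl.state();print(st["ee_pos"],st["contact_force"],st["grip_width"])
a,w=ctrl.snapshot("side"),ctrl.snapshot("wrist");np.savez("w3.npz",**w)
u=lambda i,f:cv2.resize(i,None,fx=f,fy=f,interpolation=cv2.INTER_CUBIC)
A=u(a["img"][170:330,150:280],3);W=u(w["img"],.8)
c=np.zeros((600,800,3),np.uint8);c[:A.shape[0],:A.shape[1]]=A;c[:W.shape[0],390:390+W.shape[1]]=W
cv2.imwrite("pics/m3.png",c[...,::-1])
E
```

```text
[0.61624662 0.24874723 0.34089942] [-0.12593837 -0.24821301 -0.94233336] 0.34105007912155244
```

View pics/m3.png

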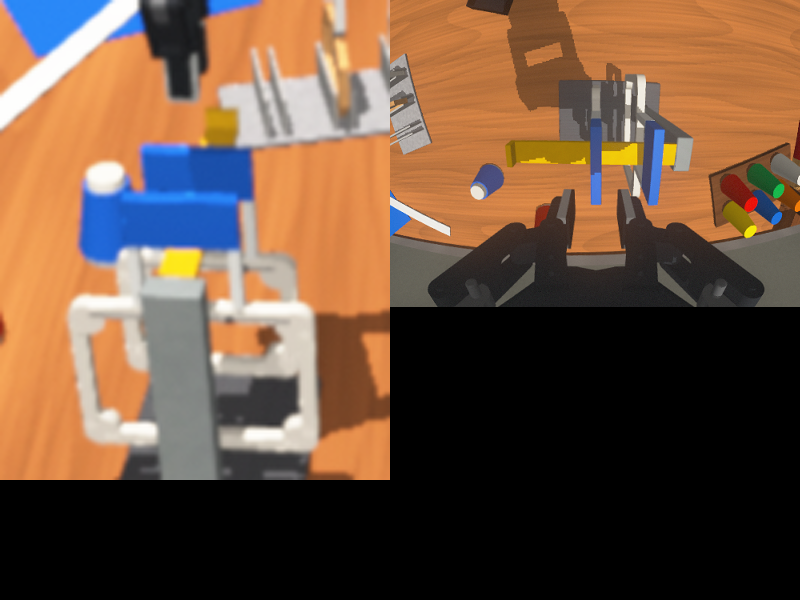

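The medium hoop hangs on the strap (tab at wrist crop column 596, tip at 510) and the gripper is clear. Now the small one.

>>> send_rows --rows "0.0075 -0.015 0 0 50;0.0075 -0.03 0 0 50;0.0075 -0.034 0 0 50;0.0075 -0.034 0 0 50;0.0075 -0.034 0 0 50;0.0075 -0.034 0 0 50;0.0075 -0.034 0 0 50;0.0075 -0.034 0 0 50"

```text
clock: 14.5
ee_pos: [0.5463, 0.0007, 0.3385]
eef_rot: [180.0, -0.0, 177.9]
contact_force: [0.6, 0.0, -0.7]
grip_width: 0.498
grip_force: 0.0
```

>>> send_rows --rows "0.0075 -0.034 0 0 50;0.0075 -0.034 0 0 50;0.0075 -0.034 0 0 50;0.0075 -0.034 0 0 50;0.0075 -0.034 0 0 50;0.0075 -0.034 0 0 50;0.0075 -0.03 0 0 50;0.0075 -0.02 0 0 50"

```text
clock: 15.17
ee_pos: [0.4769, -0.2519, 0.3382]
eef_rot: [180.0, -0.0, 177.8]
contact_force: [0.2, -0.0, -0.4]
grip_width: 0.503
grip_force: 0.0
```

>>> send_rows --rows "0 0 0 0.05 50;0 0 0 0.09 50;0 0 0 0.09 50;0 0 0 0.09 50;0 0 0 0.09 50;0 0 0 0.09 50;0 0 0 0.09 50;0 0 0 0.09 50"

```text
clock: 15.83
ee_pos: [0.4778, -0.2494, 0.3384]
eef_rot: [180.0, -0.0, 138.7]
contact_force: [-0.2, -0.4, -0.1]
grip_width: 0.501
grip_force: 0.0
```

>>> send_rows --rows "0 0 0 0.09 50;0 0 0 0.09 50;0 0 0 0.09 50;0 0 0 0.09 50;0 0 0 0.09 50;0 0 0 0.09 50;0 0 0 0.06 50;0 0 0 0.03 50"

```text
clock: 16.5
ee_pos: [0.4778, -0.2494, 0.3384]
eef_rot: [-180.0, -0.0, 102.7]
contact_force: [1.1, -0.5, -0.3]
grip_width: 0.502
grip_force: 0.0
```

```bash
python3 - <<'E'
from rig import ctrl
from h import *
np.set_printoptions(precision=4,suppress=True)
st=ctrl.state();print(st["ee_pos"],st["eef_rot"])
s=ctrl.snapshot("wrist");np.savez("w4.npz",**s);cv2.imwrite("pics/w4.png",s["img"][...,::-1])
for A,k in blobs(s,"blue"): print(A,k.tolist(),wonz(s,k,.186)[:,:2].tolist())
m=mask(s,"blue")
for r in range(150,270,6):
    c=np.nonzero(m[r,225:300])[0]
    if len(c):print(r,c.min()+225,c.max()+225,wonz(s,[((c.min()+c.max())/2+225,r)],.186)[0,:2])
E
```

```text
[ 0.4778 -0.2494  0.3384] [-179.9839   -0.0221  102.6507]
39.0 [[342.3999938964844, 336.20001220703125], [354.3999938964844, 332.20001220703125], [356.29998779296875, 337.8999938964844], [344.29998779296875, 341.8999938964844]] [[0.6419377802081867, -0.44392197698456637], [0.6567931278074929, -0.43448252853428737], [0.6648280088254094, -0.4456383035918301], [0.6496744546892673, -0.45527064311603604]]
773.5 [[340.8999938964844, 275.6000061035156], [409.0, 254.0], [414.70001220703125, 271.8999938964844], [346.6000061035156, 293.5]] [[0.6001869934307289, -0.3441746132190592], [0.6790175555717944, -0.3013171166967428], [0.700815717091914, -0.3251014346051406], [0.6176282968653136, -0.36912513690365134]]
1817.5 [[395.29998779296875, 290.79998779296875], [439.8999938964844, 240.1999969482422], [473.0, 269.29998779296875], [428.29998779296875, 320.0]] [[0.685325769356053, -0.35686942979127384], [0.7174961511857428, -0.27599684666500507], [0.8072894866308817, -0.31031611634380263], [0.7738959440905427, -0.4048685809134511]]
353.0 [[255.0, 140.0], [263.0, 140.0], [263.0, 185.0], [255.0, 185.0]] [[0.4668807388989803, -0.2127200644496975], [0.47439342240438914, -0.21102959734769988], [0.4845564731140593, -0.2553069173145284], [0.4767369493088994, -0.2570614211856932]]
892.0 [[421.6000061035156, 35.099998474121094], [460.70001220703125, 24.5], [470.0, 58.70000076293945], [430.8999938964844, 69.4000015258789]] [[0.6090722184420332, -0.05940747395993835], [0.6572825564275941, -0.024051111318942497], [0.678625518798738, -0.0580389070033122], [0.6285908393663435, -0.09161186643697496]]
150 255 263 [ 0.4728 -0.2215]
156 255 263 [ 0.4741 -0.2273]
162 255 263 [ 0.4754 -0.2332]
168 255 263 [ 0.4768 -0.2391]
174 255 263 [ 0.4781 -0.245 ]
180 255 263 [ 0.4795 -0.2511]
```

View pics/w4.png

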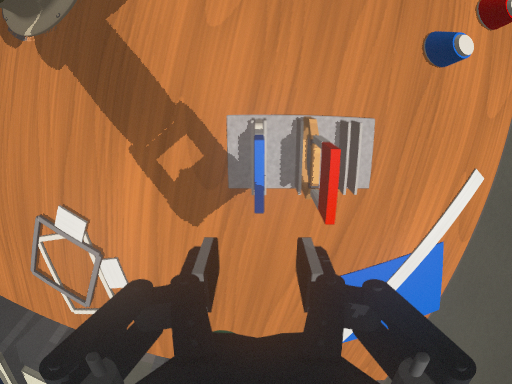

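The wrist view shows the small tab at column 259, rows about 138–213. Its centre is about (0.479, -0.249), almost directly under the TCP.

>>> send_rows --rows "0 0.001 0.008 0 50;0 0 0.013 0 50;0 0 0.014 0 50;0 0 0.014 0 50;0 0 0.014 0 50;0 0 0.014 0 50;0 0 0.013 0 50;0 0 0.01 0 50"

```text
clock: 17.22
ee_pos: [0.4785, -0.2489, 0.2369]
eef_rot: [-179.9, -0.1, 102.9]
contact_force: [-0.6, 0.0, 0.1]
grip_width: 0.503
grip_force: 0.0
```

>>> send_rows --rows "0 0 0.01 0 50;0 0 0.01 0 50;0 0 0.01 0 50;0 0 0.01 0 50;0 0 0.01 0 50;0 0 0.01 0 50;0 0 0.009 0 50;0 0 0.004 0 50"

```text
clock: 17.88
ee_pos: [0.4785, -0.249, 0.1642]
eef_rot: [-179.9, -0.1, 102.8]
contact_force: [0.1, 0.8, -0.5]
grip_width: 0.501
grip_force: 0.0
```

>>> send_rows --rows "0 0 0 0 50;0 0 0 0 0;0 0 0 0 0;0 0 0 0 0;0 0 0 0 0;0 0 0 0 0;0 0 0 0 0;0 0 0 0 0" --force 60

```text
clock: 18.55
ee_pos: [0.4792, -0.2495, 0.1665]
eef_rot: [179.9, 0.1, 102.8]
contact_force: [0.3, -0.2, 5.5]
grip_width: 0.109
grip_force: 59.2
```

>>> send_rows --rows "0 0 -0.005 0 0;0 0 -0.01 0 0;0 0 -0.018 0 0;0 0 -0.02 0 0;0 0 -0.02 0 0;0 0 -0.02 0 0;0 0 -0.018 0 0;0 0 -0.01 0 0"

```text
clock: 19.22
ee_pos: [0.4791, -0.2494, 0.2894]
eef_rot: [179.9, 0.1, 102.8]
contact_force: [-0.7, 0.7, -1.0]
grip_width: 0.109
grip_force: 58.5
```

>>> send_rows --rows "0.01 0 0 0 0;0.02 0 0 0 0;0.03 0 0 0 0;0.03 0 0 0 0;0.03 0 0 0 0;0.03 0 0 0 0;0.03 0 0 0 0;0.02 0 0 0 0"

```text
clock: 19.88
ee_pos: [0.4329, -0.0514, 0.2858]
eef_rot: [-179.9, -0.1, 102.9]
contact_force: [-0.3, 0.2, -1.1]
grip_width: 0.111
grip_force: 58.4
```

>>> send_rows --rows "0 0 0 -0.04 0;0 0 0 -0.08 0;0 0 0 -0.09 0;0 0 0 -0.09 0;0 0 0 -0.09 0;0 0 0 -0.09 0;0 0 0 -0.09 0;0 0 0 -0.09 0"

```text
clock: 20.55
ee_pos: [0.4336, -0.0535, 0.2856]
eef_rot: [-180.0, -0.1, 140.9]
contact_force: [0.4, -0.3, -1.8]
grip_width: 0.11
grip_force: 58.5
```

>>> send_rows --rows "0 0 0 -0.09 0;0 0 0 -0.09 0;0 0 0 -0.09 0;0 0 0 -0.09 0;0 0 0 -0.09 0;0 0 0 -0.09 0;0 0 0 -0.07 0;0 0 0 -0.04 0"

```text
clock: 21.22
ee_pos: [0.4336, -0.0535, 0.2857]
eef_rot: [179.9, -0.1, 178.1]
contact_force: [-0.1, 1.0, -1.1]
grip_width: 0.111
grip_force: 58.5
```

>>> send_rows --rows "-0.011 0.01 0 0 0;-0.022 0.02 0 0 0;-0.026 0.023 0 0 0;-0.026 0.023 0 0 0;-0.026 0.023 0 0 0;-0.026 0.023 0 0 0;-0.022 0.02 0 0 0;-0.012 0.012 0 0 0"

```text
clock: 21.88
ee_pos: [0.6117, 0.096, 0.2847]
eef_rot: [180.0, -0.2, 178.0]
contact_force: [-0.3, -1.3, -0.8]
grip_width: 0.106
grip_force: 58.6
```

```bash
python3 - <<'E'
from rig import ctrl
from h import *
np.set_printoptions(precision=4,suppress=True)
print(ctrl.state()["ee_pos"],ctrl.state()["eef_rot"])
u=lambda i,f:cv2.resize(i,None,fx=f,fy=f,interpolation=cv2.INTER_CUBIC)
a,w=[ctrl.snapshot(n) for n in("side","wrist")]
yy=ctrl.state()["ee_pos"][1]+.005
o,d=ray(a,np.array([(c,r) for c in range(195,250) for r in range(160,195)]))
P=o+d*((yy-o[1])/d[:,1])[:,None];m=mask(a,"blue")
uv=np.array([(c,r) for c in range(195,250) for r in range(160,195)])
sel=m[uv[:,1],uv[:,0]]>0
for r in range(170,192,2):
    q=sel&(uv[:,1]==r)
    if q.any(): print(r,P[q,0].min(),P[q,0].max(),P[q,2].mean(),uv[q,0].min(),uv[q,0].max())
A=u(a["img"][120:320,150:280],3);W=u(w["img"],.8)
c=np.zeros((600,800,3),np.uint8);c[:A.shape[0],:A.shape[1]]=A;c[:W.shape[0],390:390+W.shape[1]]=W
cv2.imwrite("pics/m4.png",c[...,::-1])
E
```

```text
[0.6117 0.096  0.2847] [179.9696  -0.1638 177.9892]
170 0.5855412616533974 0.6632470696450464 0.31533122801268615 201 235
172 0.5880824493255901 0.6705981854863918 0.3101389616834896 198 234
174 0.5746299406707026 0.6756813969602489 0.3049768960576426 196 240
176 0.574863630616284 0.6784767332789367 0.299749711735694 195 240
178 0.5750984549915555 0.6789656402189458 0.2945255666900712 195 240
180 0.5730331555413797 0.6446260419768212 0.2893589374361126 210 241
182 0.5732646333903719 0.6427102350837154 0.2840805151297573 211 241
184 0.5734972430386251 0.6431140575143525 0.27876698735627686 211 241
186 0.5737309928072953 0.6435198663411246 0.2734222547578636 211 241
```

View pics/m4.png

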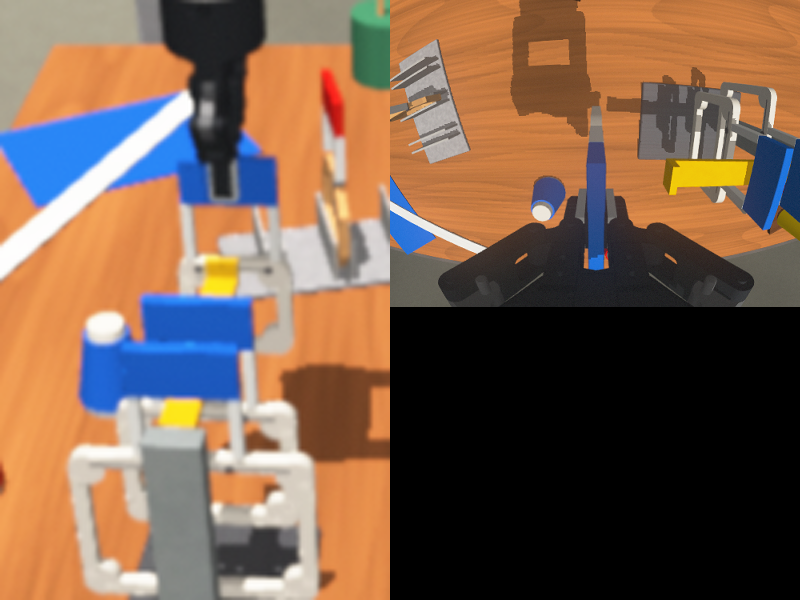

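The small hoop is held upright before the tip, with its window spanning z from about 0.221 to 0.271 and clear of the tip. I'll slide it in.

>>> send_rows --rows "-0.002 0.008 0 0 0;0 0.014 0 0 0;0 0.016 0 0 0;0 0.016 0 0 0;0 0.016 0 0 0;0 0.014 0 0 0;0 0.012 0 0 0;0 0.008 0 0 0"

```text
clock: 22.65
ee_pos: [0.6164, 0.1987, 0.2869]
eef_rot: [180.0, -0.0, 177.9]
contact_force: [-1.4, 0.9, -0.5]
grip_width: 0.109
grip_force: 58.6
```

>>> send_rows --rows "0 0 0 0 0;0 0 0.005 0 0;0 0 0.005 0 0;0 0 0.005 0 0;0 0 0.004 0 0;0 0 0.003 0 0;0 0 0 0 0;0 0 0 0 0"

```text
clock: 23.32
ee_pos: [0.6168, 0.197, 0.2647]
eef_rot: [-180.0, -0.0, 177.9]
contact_force: [-0.1, 0.1, -0.8]
grip_width: 0.112
grip_force: 58.6
```

>>> send_rows --rows "0 0 0.001 0 0;0 0 0.001 0 0;0 0 0 0 0;0 0 0 0 0;0 0 0 0 0;0 0 0 0 0;0 0 0 0 0;0 0 0 0 0"

```text
clock: 23.98
ee_pos: [0.6168, 0.1972, 0.2628]
eef_rot: [180.0, 0.0, 177.9]
contact_force: [-1.0, -0.3, -0.7]
grip_width: 0.109
grip_force: 58.6
```

>>> send_rows --rows "0 0 0.001 0 0;0 0 0 0 0;0 0 0 0 0;0 0 0 0 0;0 0 0 0 0;0 0 0 0 0;0 0 0 0 0;0 0 0 0 0"

```text
clock: 24.65
ee_pos: [0.6168, 0.1972, 0.2618]
eef_rot: [180.0, 0.0, 177.9]
contact_force: [-0.3, 0.1, -0.9]
grip_width: 0.108
grip_force: 58.6
```

>>> send_rows --rows "0 0.003 0.001 0 0;0 0 0.001 0 0;0 0 0 0 0;0 0 0 0 0;0 0 0 0 0;0 0 0 0 0;0 0 0 0 0;0 0 0 0 0"

```text
clock: 25.32
ee_pos: [0.6169, 0.2002, 0.2598]
eef_rot: [180.0, 0.0, 177.9]
contact_force: [0.2, -0.3, -1.0]
grip_width: 0.108
grip_force: 58.6
```

>>> send_rows --rows "0 0 0.001 0 0;0 0 0 0 0;0 0 0 0 0;0 0 0 0 0;0 0 0 0 0;0 0 0 0 0;0 0 0 0 0;0 0 0 0 0"

```text
clock: 25.98
ee_pos: [0.6169, 0.2002, 0.2588]
eef_rot: [-180.0, 0.0, 177.9]
contact_force: [-0.4, 0.5, -1.4]
grip_width: 0.113
grip_force: 58.6
```

>>> send_rows --rows "0 0 0.001 0 0;0 0 0 0 0;0 0 0 0 0;0 0 0 0 0;0 0 0 0 0;0 0 0 0 0;0 0 0 0 0;0 0 0 0 0"

```text
clock: 26.65
ee_pos: [0.617, 0.2002, 0.2585]
eef_rot: [180.0, 0.1, 177.9]
contact_force: [-1.7, -0.6, 5.3]
grip_width: 0.11
grip_force: 59.4
```

Contact. I'll open the jaws and lift away.

>>> send_rows --rows "0 0 -0.0005 0 0;0 0 0 0 0;0 0 0 0 14;0 0 0 0 18;0 0 0 0 22;0 0 0 0 26;0 0 0 0 30;0 0 0 0 33"

```text
clock: 27.32
ee_pos: [0.6169, 0.2002, 0.2582]
eef_rot: [-180.0, -0.0, 177.9]
contact_force: [-0.3, -0.0, 0.4]
grip_width: 0.329
grip_force: 0.0
```

>>> send_rows --rows "0 0 0 0 33;0 0 -0.004 0 33;0 0 -0.008 0 33;0 0 -0.01 0 33;0 0 -0.015 0 33;0 0 -0.015 0 33;0 0 -0.015 0 33;0 0 -0.015 0 33"

```text
clock: 27.98
ee_pos: [0.6169, 0.2002, 0.3423]
eef_rot: [180.0, 0.1, 177.9]
contact_force: [-0.4, -0.1, 0.7]
grip_width: 0.33
grip_force: 0.0
```

>>> send_rows --rows "0.01 -0.01 0 0 33;0.02 -0.02 0 0 33;0.03 -0.03 0 0 33;0.03 -0.03 0 0 33;0.03 -0.03 0 0 33;0.03 -0.03 0 0 33;0.02 -0.02 0 0 33;0.01 -0.01 0 0 33"

```text
clock: 28.65
ee_pos: [0.4307, 0.0275, 0.342]
eef_rot: [-180.0, 0.1, 177.8]
contact_force: [-0.2, 0.0, 0.9]
grip_width: 0.331
grip_force: 0.0
```

```bash
python3 - <<'E'
from rig import ctrl
from h import *
u=lambda i,f:cv2.resize(i,None,fx=f,fy=f,interpolation=cv2.INTER_CUBIC)
a,b,w=[ctrl.snapshot(n) for n in("side","top","wrist")]
A=u(a["img"][170:350,150:280],2.6);B=u(b["img"][100:220,100:250],2.5);W=u(w["img"],.55)
c=np.zeros((600,800,3),np.uint8)
c[:A.shape[0],:A.shape[1]]=A;c[:B.shape[0],345:345+B.shape[1]]=B;c[310:310+W.shape[0],345:345+W.shape[1]]=W
cv2.imwrite("pics/m5.png",c[...,::-1])
E
```

```text
(no output)
```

View pics/m5.png

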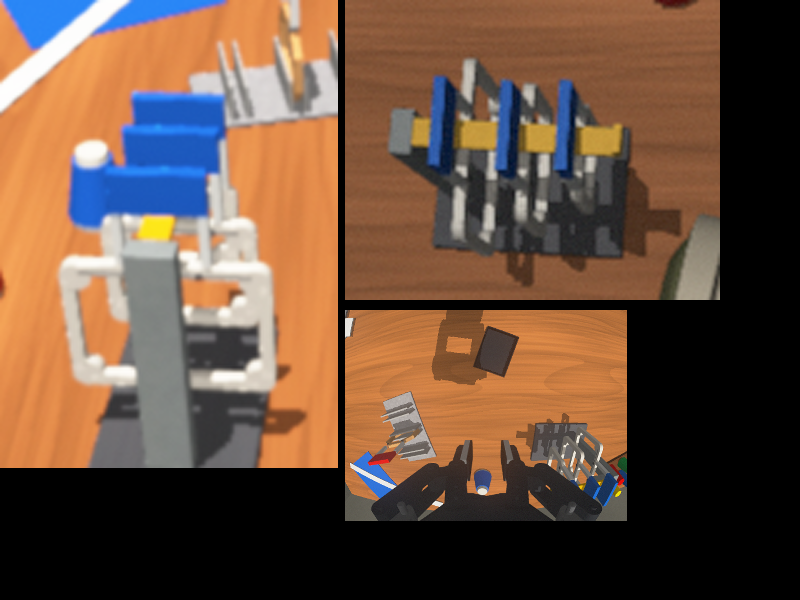

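The picture shows all three hoops upright on the strap (tabs at top-crop columns 440, 508 and 566, tip at 620). The red-tabbed hoop is still in the rack and the arm is clear. Handing in.

```bash
python3 -c "
from rig import ctrl
print(ctrl.hand_in())"
```

```text
the job is handed in; nothing more can be done
None
```

The medium and small blue-tabbed hoops now hang on the strap in front of the large one, in that order and behind the tip, with the arm clear; the job is handed in at about 29 s of the 67 s allowed.

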